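# Calibrate a bench colorimeter and measure the sample

## Robot

A 6-joint arm with a two-finger parallel gripper is mounted at the origin on a cart in front of the work surface, level with it; the furniture and walls round the work are solid. World frame = base frame: x ahead of the robot, y to its left, z up, the work surface at z = 0. Lengths are in mm, angles in rad, forces in N, time in s.
With the tool pointing down it reaches from about 300 to 775 mm from the base axis. Payload 14.6 kg.
Tool frame: the origin (TCP) lies between the finger pads; the fingertips stand manip.tip_reach ahead of it and the grasp point (between the pads) lies 5 mm behind it (manip.tip_reach is the distance from the TCP to the fingertips, in mm); z points along the fingers, y is the line along which they close (so a half turn about z gives the same grasp; the last joint's range is limited). The gripper opens to 94 mm and grips with 3 to 60 N. Pads are 16 mm wide; open, the fingers measure 119 mm over their backs; the gripper's body (75 mm by 177 mm) begins 78 mm behind the grasp point.
Start: joints at [1.226, 0.3, 1.521, -0, 1.321, -0.067], TCP at [150.83, 528.904, 219.446] pointing down, gripper open.
Joint ranges: [-3.03, 3.03], [-0.79, 2.21], [0.23, 2.52], [-1.04, 4.18], [0, 3.07], [-2.55, 2.55]. Speed limits (rad/s): [2.22, 2.22, 2.57, 3.14, 3.14, 3.14].

## Interface

Orientations are given as [roll, pitch, yaw] about the fixed x, y, z axes, in that order (R = Rz(yaw) Ry(pitch) Rx(roll)).
In Python, from cell import manip gives the robot as it stands. The module is installed in compiled form; this text tells all that it offers.
- The arm moves only by the shell command python3 -m creep 'ROWS' [FORCE]. ROWS is JSON, a list of rows, each a list of 3 entries, a list of its own where there are three numbers: the opening, from -1 (shut) to 1 (fully open), then the shift along the tool's x, y, z in cm, then the turn about the tool's z in units of 5 degrees (1.0 is 5 degrees). In form: [[grip, [tx, ty, tz], roll], ...]. A call has 1 to 12 rows; each row is the pose to reach, as a shift and turn from the pose commanded when the call began, along the tool's axes at that moment; what a row does not reach only later rows make up. A row lasts 1/10 s, in which the tool goes at most 50 mm and 8.59 degrees, less where a joint would pass 70% of its speed; a pose out of reach is approached as far as the arm can. A call with a gripper value outside its range is refused whole. The fingers move at their own pace and stop on an object; FORCE is the grip in N (left out, the last holds). Time passes only in rows, so rows that repeat a pose let the fingers close. It gives the time, the measured TCP pose, the force, the opening and the grip force at its end, in the units of the state.
- manip.read_state(): the state, without advancing time (a new reading comes with each control period).
- manip.camera(name): name is "side" or "top"; returns the picture (480x640x3 uint8, red, green, blue); there is no depth.
- manip.camera_params(name): a dict with "fovy" (degrees; the focal length in pixels is half the picture's height over the tangent of half this angle, whatever the lens; pixels are square), "cx", "cy" (the principal point, pixels), "k1" (the pictures are not rectified: a ray, as slopes to the right and down, at radius r is drawn at 1 + k1 r^2 times it, then the intrinsics apply), "origin" and "attitude" of the camera in the world. Camera axes: x right, y down, z forward; pixel columns grow to the right and rows downward; lengths in mm; the calibration is good to about 2 mm. A picture is of the moment at which its call begins. camera_params takes no time and is no camera call.
- manip.sign_off(): hands the job in; it is judged then, once.
The state is a dict: "clock": time; "joints": joint angles; "qd": joint speeds; "effort": joint torques, N m; "eef_pos": TCP position; "eef_rot": TCP orientation; "wrist_force": force on the tool from outside, world axes, zero at the start; "moment": the same for the moment, N m; "finger_gap": finger opening in mm; "finger_force": force on a finger pad.
Only numpy, scipy, OpenCV 4.12 (cv2) and the standard library are available. Lean on these libraries where they do the work, as an engineer would, in place of code of your own. Each camera call takes 0.05 s, during which the arm holds its last target. There are 200 camera calls.

## Task

Calibrate the bench colorimeter and measure the ceramic sample: with the turntable still on its black trap press the round dark key, then push the lever round to the ring mark, so that the white tile is centred under the measuring head, and press the square white key, and last push the lever on to the barred-ring mark, so that the sample disc is centred under the head, and press the long sample key. Press each key fully home and let it spring back, one at a time and only while its own station is under the head; keep off the two small arrow keys. Leave the lever at the sample mark, and do not shift the crucible, timer or notebook beside the instrument.

Things in the scene. Friction and masses are not known exactly. Their poses are not given: they have to be found in the camera images.
- colorimeter: Bench colorimeter, fixed: pale-grey housing 220 mm deep (x), 380 wide (y), deck 56 mm high. Origin: centre of its underside; x to its back, y to its left seen from the front. Turntable on the left half; dark keypad on the right, display (to 95 mm high) behind the keys. A column at the rear left corner carries the measuring head, a 46 mm cylinder over the turntable, from 85 to 143 mm up.
- turntable_axis (a point): Vertical axis of the turntable, at its top (66 mm up): instrument x +35, y +80 mm. The aluminium turntable is 150 mm across; its lever, a flat steel bar, sticks out at the front. Marks on the housing just outside the knob: a black arc with a filled disc at front left (trap), a ring at the front (tile), a ring with a bar across at front right (sample).
- lever_knob (a point): Centre of the top of the black upright knob at the lever's end: 112 mm from the turntable's axis, 106 mm up. The knob is 22 mm across and reaches from 72 to 106 mm up; below it a 12 mm stem and the bar (top at 68 mm up). Push the knob sideways.
- turntable (a joint): Angle of turntable and lever, rad. Grows as the lever swings from left to right past the front (counter-clockwise from above); at 0.80 the lever points straight to the front (-x). Range -0.10 to 1.75, starts at 0 to 0.30. Black trap under the head: up to 0.45; ring mark, white tile centred: 0.85; barred-ring mark, sample centred: 1.45. Friction (1.5 N at the knob) holds it anywhere; no detents.
- measuring_port (a point): Point on the turntable's top straight below the measuring head, 68 mm up: instrument x +72, y +117 mm.
- white_tile (a point): Centre of the top of the white 27 mm calibration tile set in the turntable, 52 mm from its axis. It lies under the head when this point meets measuring_port.
- sample_disc (a point): Centre of the top of the sand-coloured 27 mm sample disc set in the turntable, 52 mm from its axis. It lies under the head when this point meets measuring_port.
- key_dark_top (a point): Centre of the top of the round dark key, 29 mm across, marked with a filled disc: the left one of the three large keys in the front row, at instrument x -50, y -70 mm, top 65 mm up, 9 mm over the deck. The three large keys stand 45 mm apart.
- key_white_top (a point): Centre of the top of the square white key, 28 mm wide, marked with a ring: the middle one of the three large keys, instrument x -50, y -115 mm, top 65 mm up.
- key_sample_top (a point): Centre of the top of the long sample key, 28 mm wide and 46 mm front to back, marked with a ring with a bar across: the right one of the three large keys, instrument x -50, y -160 mm, top 65 mm up.
- key_dark (a joint): Travel of the dark key, m: 0 up, 0.005 fully down. Spring: 1.5 N to start, 4 N fully down.
- key_white (a joint): Travel of the white key, m, spring as the dark key.
- key_sample (a joint): Travel of the sample key, m, spring as the dark key.
- key_up (a joint): Travel of the left small arrow key (17 mm round, top 6 mm over the deck, instrument x +12, y -93 mm), m. Not to be pressed.
- key_down (a joint): Travel of the right small arrow key (same size, x +12, y -137 mm), m. Not to be pressed.
- crucible: White ceramic crucible, 47 mm across, 36 mm high, loose, right of the instrument. Origin: centre of its underside.
- lab_timer: White lab timer, 62x66x18 mm, loose, right of the instrument. Origin: centre of its underside.
- notebook: Dark notebook, 126x89x5 mm, loose, left of the instrument. Origin: centre of its underside.

How it is judged (in metres and radians):
On the way, in this order (a step that is already met when the one before it is completed fails the run):
1. the dark key is pressed fully, the other keys up, the black trap under the head (value of joint key_dark above 0.0035 m and value of joint each of key_white, key_sample below 0.0015 m and value of joint turntable below 0.45 rad), for 0.1 s.
2. the lever stands at the ring mark (within 0.08 rad), all three keys up (value of joint turntable between 0.77 and 0.93 rad and value of joint each of key_dark, key_white, key_sample below 0.0015 m), for 0.2 s.
3. the white key is pressed fully, the other keys up, the lever at the ring mark (value of joint key_white above 0.0035 m and value of joint each of key_dark, key_sample below 0.0015 m and value of joint turntable between 0.77 and 0.93 rad), for 0.1 s.
4. the lever stands at the barred-ring mark (within 0.08 rad), all three keys up (value of joint turntable between 1.37 and 1.53 rad and value of joint each of key_dark, key_white, key_sample below 0.0015 m), for 0.2 s.
5. the sample key is pressed fully, the other keys up, the lever at the barred-ring mark (value of joint key_sample above 0.0035 m and value of joint each of key_dark, key_white below 0.0015 m and value of joint turntable between 1.37 and 1.53 rad), for 0.1 s.
At the end, for the whole second after the job is handed in: The lever stands still at the barred-ring mark (1.45 rad, within 0.08), so the sample disc is under the measuring head, and all three large keys are up again (less than 1.5 mm down) (all of step 4 and velocity of joint turntable between -0.05 and 0.05 rad/s); the robot touches nothing.
It fails at once if the dark key pressed without the black trap under the head (lever beyond 0.45 rad) (value of joint key_dark above 0.002 m and value of joint turntable above 0.45 rad).
It fails at once if the white key pressed with the lever more than 0.08 rad off the ring mark (value of joint key_white above 0.002 m and (value of joint turntable below 0.77 rad or value of joint turntable above 0.93 rad)).
It fails at once if the sample key pressed with the lever more than 0.08 rad off the barred-ring mark (value of joint key_sample above 0.002 m and (value of joint turntable below 1.37 rad or value of joint turntable above 1.53 rad)).
It fails at once if an arrow key pressed (value of joint any of key_up, key_down above 0.002 m).
It fails at once if crucible, timer or notebook shifted by more than 15 mm (distance of any of crucible, lab_timer, notebook from where it was at the start of the episode above 0.015 m).
It also fails if it takes over 59 s, if anything falls off the work surface, if the arm or the gripper's body presses on something with over 40 N, if the wrist force passes 120 N, or if a joint passes its speed limit or range.

## Working session

There is one attempt and no reset: what is moved stays moved. The work goes in short steps, Python scripts to look and compute and a shell command to move; the robot and the scene stay as the last step left them, time stands still between calls to the robot, and variables do not carry over. Pictures are saved under pics/ and viewed, at most 10 in all, crops included, and the job is handed in when it is done.

```bash
mkdir -p pics; cat > h.py <<'E'
import numpy as np, cv2
from cell import manip
from scipy.spatial.transform import Rotation as R
def rot(a):
    a=np.array(a,float)
    return a if a.shape==(3,3) else (R.from_euler('xyz',a).as_matrix() if a.size==3 else R.from_quat(a).as_matrix())
def cam(n):
    p=manip.camera_params(n); f=240/np.tan(np.radians(p['fovy'])/2)
    return p,f,rot(p['attitude']),np.array(p['origin'],float)
def ray(n,u,v):
    p,f,A,o=cam(n); d=np.array([(u-p['cx'])/f,(v-p['cy'])/f]); s=d.copy()
    for _ in range(20): s=d/(1+p['k1']*(s@s))
    return o,A@np.array([*s,1])
def onz(n,u,v,z):
    o,d=ray(n,u,v); return o+d*(z-o[2])/d[2]
def proj(n,P):
    p,f,A,o=cam(n); q=A.T@(np.array(P,float)-o); s=q[:2]/q[2]; s=s*(1+p['k1']*(s@s))
    return np.array([p['cx'],p['cy']])+f*s
E
python3 - <<'E'
from h import *
for n in('top','side'):
    cv2.imwrite(f'pics/{n}0.png',manip.camera(n)[:,:,::-1]); print(manip.camera_params(n))
s=manip.read_state(); print(s,manip.tip_reach)
E
```

```text
{'fovy': 54.12519298404248, 'cx': 312.81662317883104, 'cy': 238.6652569923534, 'k1': -0.037253784484956275, 'origin': array([ 364.31283014,   11.50828396, 1130.00632969]), 'attitude': array([-2.98033491, -0.0222166 , -1.55352249])}
{'fovy': 54.783217379235076, 'cx': 312.01091305186173, 'cy': 241.757149751303, 'k1': 0.005309760696166854, 'origin': array([ 455.28824552, -862.08871317,  748.63194558]), 'attitude': array([-2.22685904, -0.01249413, -0.08482151])}
{'clock': 0.1, 'joints': array([ 1.22642234e+00,  3.00418219e-01,  1.52148952e+00, -1.41571507e-05,
        1.32073236e+00, -6.66115012e-02]), 'qd': array([ 0.0007799 ,  0.00060007, -0.00202296, -0.00023299,  0.00117092,
        0.0005219 ]), 'effort': array([ 7.97738685e-04, -5.32644546e+01, -3.53282368e+01,  7.09677231e-02,
        2.35155568e-02, -2.32076314e-05]), 'eef_pos': array([150.75100583, 528.70995591, 218.9540706 ]), 'eef_rot': array([-3.14054662e+00, -5.60377036e-05,  2.86383365e+00]), 'wrist_force': array([-0.00588434, -0.08180641,  0.32514492]), 'moment': array([ 0.0413573 ,  0.07141164, -0.00018937]), 'finger_force': 0.0, 'finger_gap': 94.06182562589696} 14.0
```

View pics/top0.png

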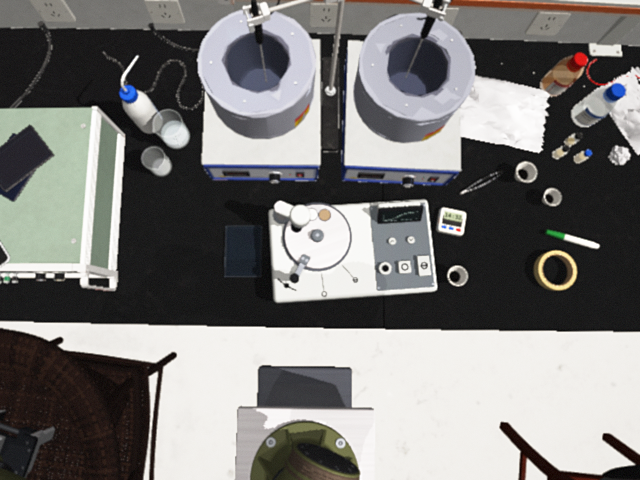

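View pics/side0.png

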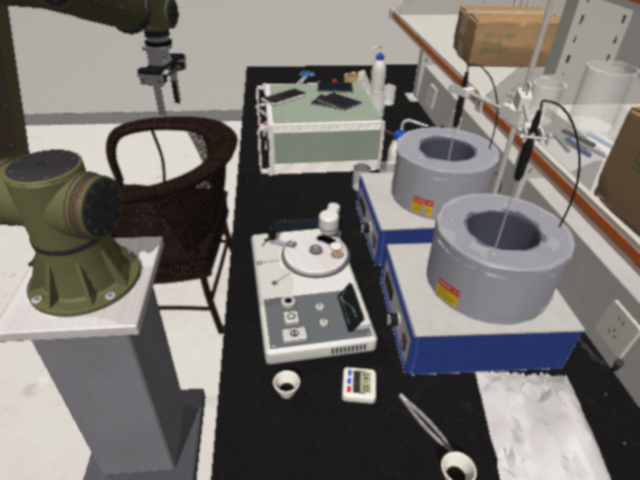

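The top view shows the instrument at about (270-438, 200-302). The knob is at (296,276), the hub at (317,236), and the large keys are near (385,268), (405,267) and (423,265). The side view confirms this layout.

```bash
python3 - <<'E'
from h import *
im=cv2.imread('pics/top0.png'); 
c=cv2.resize(im[190:310,255:455],None,fx=4,fy=4,interpolation=cv2.INTER_CUBIC); cv2.imwrite('pics/crop0.png',c)
# housing + keypad outline
g=cv2.cvtColor(im,cv2.COLOR_BGR2GRAY)
m=np.zeros_like(g); m[195:310,262:445]=(g[195:310,262:445]>140)*255
m=cv2.morphologyEx(m,cv2.MORPH_CLOSE,np.ones((9,9)))
cs=max(cv2.findContours(m,0,2)[0],key=cv2.contourArea)
r=cv2.minAreaRect(cs); print(r); 
for p in cv2.boxPoints(r): print(p,onz('top',*p,50).round(1))
k=np.zeros_like(g); k[240:285,370:436]=(g[240:285,370:436]>160)*255
n,l,st,ce=cv2.connectedComponentsWithStats(k)
for i in range(1,n):
    if st[i,4]>15: print(st[i],ce[i].round(1),onz('top',*ce[i],65).round(1))
for n_,p in (('hub',(317,236)),('knob',(296,276))): print(n_,onz('top',*p,66 if n_=='hub' else 106).round(1))
E
```

```text
((357.21929931640625, 250.4490966796875), (100.11077117919922, 174.2147216796875), 89.56594848632812)
[269.73523 201.05502] [628.1  93.6  50. ]
[443.94495 199.73526] [ 641.  -320.5   50. ]
[444.70337 299.84317] [ 404.  -315.8   50. ]
[270.49365 301.16293] [394.2  84.5  50. ]
[370 240   7  45 225] [372.1 264.8] [ 480.3 -145.7   65. ]
[389 240   8   5  34] [392.5 241.7] [ 534.7 -193.1   65. ]
[408 240   7   4  23] [411.1 241.2] [ 536.8 -236.4   65. ]
[429 240   7  45 141] [432.3 261.9] [ 489.6 -284.7   65. ]
[417 255  15  22 214] [424.  265.5] [ 481.  -265.2   65. ]
[399 261  13  13 138] [404.7 267. ] [ 476.6 -220.6   65. ]
[379 262  13  13  99] [385.3 268. ] [ 473.5 -175.9   65. ]
hub [544.2 -18.6  66. ]
knob [448.1  26.9 106. ]
```

View pics/crop0.png

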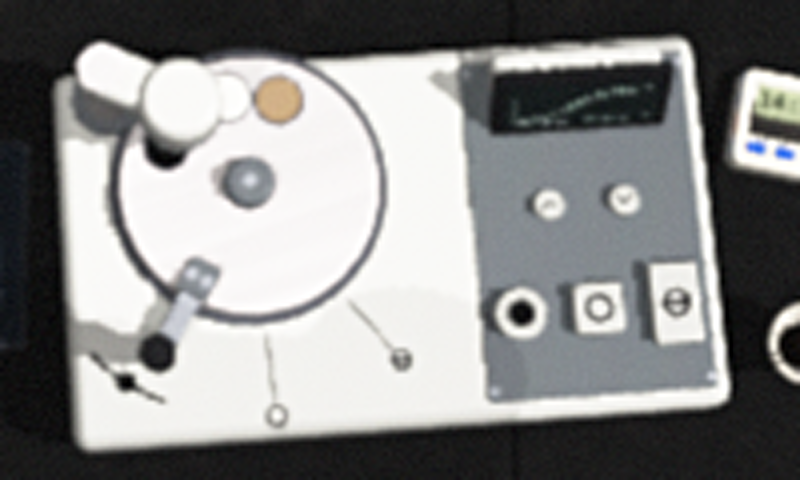

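```bash
cat >> h.py <<'E'
def rel(P,yaw=None,s=None):
    s=s or manip.read_state(); A=rot(s['eef_rot']); d=A.T@(np.array(P,float)-s['eef_pos'])/10
    dy=0 if yaw is None else -((yaw-s['eef_rot'][2]+np.pi)%(2*np.pi)-np.pi)/np.radians(5)
    return d.round(2),round(dy,2)
E
python3 - <<'E'
from h import *
im=cv2.imread('pics/top0.png'); g=cv2.cvtColor(im,cv2.COLOR_BGR2GRAY)
def blobs(m,box,amin):
    x0,x1,y0,y1=box; k=np.zeros_like(g); k[y0:y1,x0:x1]=m[y0:y1,x0:x1]*255
    n,l,st,ce=cv2.connectedComponentsWithStats(k); return [(st[i],ce[i]) for i in range(1,n) if st[i,4]>=amin]
W=[];I=[]
for st,ce in blobs((g>160).astype('uint8'),(378,428,230,285),20):
    u,v=st[0]+(st[2]-1)/2,st[1]+(st[3]-1)/2; print('key',st,u,v,onz('top',u,v,65).round(1))
keys=sorted([(st[0]+(st[2]-1)/2,st[1]+(st[3]-1)/2) for st,ce in blobs((g>160).astype('uint8'),(378,428,256,285),60)])
W=[onz('top',*p,65)[:2] for p in keys]; I=[(-50,-70),(-50,-115),(-50,-160)]
for st,ce in blobs((g<70).astype('uint8'),(288,304,270,284),15): print('knob',st,ce,onz('top',*ce,104).round(1))
hb=[(317,236)]
W.append(onz('top',317,236,75)[:2]); I.append((35,80))
W=np.array(W);I=np.array(I,float)
a=W-W.mean(0);b=I-I.mean(0)
yaw=np.arctan2((b[:,0]*a[:,1]-b[:,1]*a[:,0]).sum(),(a*b).sum())
c,s=np.cos(yaw),np.sin(yaw);Rm=np.array([[c,-s],[s,c]]);O=W.mean(0)-Rm@I.mean(0)
print('yaw',yaw,'O',O,'res',(W-(I@Rm.T+O)).round(1))
np.savez('fit.npz',yaw=yaw,O=O,Rm=Rm)
for nm,p in dict(dark=(-50,-70,65),white=(-50,-115,65),samp=(-50,-160,65),axis=(35,80,66),up=(12,-93,62),c1=(-110,190,50),c2=(-110,-190,50),c3=(110,-190,50)).items():
    P=[*(Rm@p[:2]+O),p[2]]; print(nm,np.round(P,1),proj('top',P).round(1),proj('side',P).round(1))
E
```

```text
key [389 237   8   8  49] 392.5 240.5 [ 537.5 -193.1   65. ]
key [408 236   7   8  46] 411.0 239.5 [ 540.8 -236.2   65. ]
key [417 255  11  22 161] 422.0 265.5 [ 480.9 -260.6   65. ]
key [399 261  13  13 138] 405.0 267.0 [ 476.7 -221.3   65. ]
key [379 262  13  13  99] 385.0 268.0 [ 473.5 -175.2   65. ]
knob [290 274   8   9  56] [293.76785714 277.75      ] [444.3  31.7 104. ]
yaw 0.09094170998546891 O [ 515.78178474 -100.29233475] res [[ 1.2 -0.7]
 [ 0.3 -1.9]
 [-0.8  3.6]
 [-0.7 -0.9]]
dark [ 472.3 -174.5   65. ] [384.7 268.5] [288.  300.8]
white [ 476.4 -219.4   65. ] [404.2 267.1] [291.  316.6]
samp [ 480.5 -264.2   65. ] [423.5 265.7] [294.3 333.7]
axis [543.4 -17.4  66. ] [316.5 236.4] [315.3 251.6]
up [ 536.2 -191.8   62. ] [391.7 241.3] [319.4 306.2]
c1 [389.   78.9  50. ] [272.9 303.5] [250.5 235.2]
c2 [ 423.5 -299.5   50. ] [437.5 291.2] [265.  355.2]
c3 [ 642.6 -279.5   50. ] [426.9 198.7] [378.2 340.2]
```

```bash
cat >> h.py <<'E'
YAW=.086; AX=np.array([544.5,-18.7])
K=dict(dark=(473,-175.5),white=(476.8,-220.5),samp=(481,-265))
def knob(th):
    a=np.pi+th-.8+YAW; return AX+112*np.array([np.cos(a),np.sin(a)]),a
E
python3 -c "
from h import *
print(rel([*K['dark'],150]))"
```

```text
(array([-50.3 , -58.88,   6.95]), 0)
```

```bash
python3 -m creep '[[-1,[-50.3,-58.9,2],0],[-1,[-50.3,-58.9,2],0],[-1,[-50.3,-58.9,2],0],[-1,[-50.3,-58.9,2],0],[-1,[-50.3,-58.9,2],0],[-1,[-50.3,-58.9,2],0],[-1,[-50.3,-58.9,2],0],[-1,[-50.3,-58.9,2],0],[-1,[-50.3,-58.9,2],0],[-1,[-50.3,-58.9,2],0],[-1,[-50.3,-58.9,2],0],[-1,[-50.3,-58.9,2],0]]' 10; python3 -c "
from h import *
print(rel([*K['dark'],110]))"
```

```text
clock: 1.3
eef_pos: [400.6, -18.7, 204.0]
eef_rot: [3.141, 0.0, 2.863]
wrist_force: [1.0, 1.2, 0.1]
finger_gap: 2.1
finger_force: 0.0
(array([-11.26, -13.09,   9.4 ]), 0)
```

```bash
python3 -m creep '[[-1,[-11.2,-13.1,3],0],[-1,[-11.2,-13.1,5],0],[-1,[-11.2,-13.1,8],0],[-1,[-11.2,-13.1,9],0],[-1,[-11.2,-13.1,9],0],[-1,[-11.2,-13.1,9],0],[-1,[-11.2,-13.1,9],0],[-1,[-11.2,-13.1,9],0]]'; python3 - <<'E'
from h import *
print(manip.read_state()['eef_pos'],rel([*K['dark'],74]))
im=manip.camera('side')[:,:,::-1]; cv2.imwrite('pics/s1.png',cv2.resize(im[180:380,200:420],None,fx=3,fy=3))
E
```

```text
clock: 2.1
eef_pos: [472.5, -172.5, 115.6]
eef_rot: [-3.141, 0.003, 2.865]
wrist_force: [-0.7, 0.9, -0.3]
finger_gap: 0.5
finger_force: 0.0
[ 472.54864606 -172.54753685  115.57952005] (array([-0.11, -0.27,  4.16]), 0)
```

View pics/s1.png

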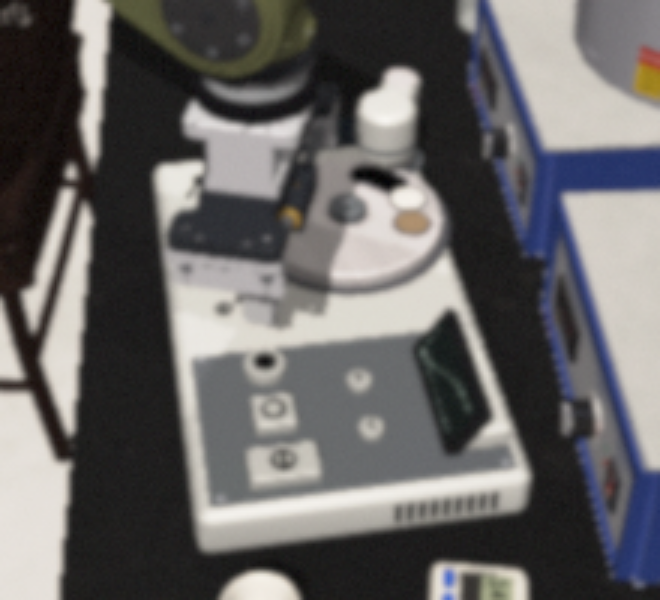

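The closed fingertips, at crop (265,310), stand straight above the dark key at (263,365), as projected. I'll press it now.

```bash
python3 -m creep '[[-1,[-0.1,-0.3,2.5],0],[-1,[-0.1,-0.3,3.3],0],[-1,[-0.1,-0.3,3.8],0],[-1,[-0.1,-0.3,4.2],0],[-1,[-0.1,-0.3,4.2],0],[-1,[-0.1,-0.3,4.2],0],[-1,[-0.1,-0.3,4.2],0]]'; python3 -c "
from h import *
print(rel([*K['dark'],74]))"
```

```text
clock: 2.85
eef_pos: [472.4, -176.1, 74.0]
eef_rot: [3.142, 0.001, 2.864]
wrist_force: [-10.0, 4.9, 19.3]
finger_gap: 0.7
finger_force: 10.2
(array([-0.04,  0.08, -0.  ]), 0)
```

```bash
python3 -m creep '[[-1,[0,0,0],0],[-1,[0,0,0],0],[-1,[0,0,-2],0],[-1,[0,0,-5],0],[-1,[0,0,-8],0],[-1,[0,0,-8],0]]'; python3 -c "
from h import *
print(manip.read_state()['wrist_force']);k,a=knob(.248);print(k,a,rel([*k,154],a),rel([444.3,31.7,154],a))"
```

```text
clock: 3.45
eef_pos: [473.9, -176.9, 156.3]
eef_rot: [-3.141, 0.007, 2.864]
wrist_force: [0.2, -0.9, 0.4]
finger_gap: 0.5
finger_force: 0.0
[ 0.17564256 -0.89625102  0.38959211]
[444.44225805  31.62343665] 2.6755926535897934 (array([ 8.55, 19.25,  0.15]), np.float64(2.16)) (array([ 8.57, 19.25,  0.15]), np.float64(2.16))
```

```bash
python3 -m creep '[[-0.25,[8.6,19.2,0],2.2],[-0.25,[8.6,19.2,0],2.2],[-0.25,[8.6,19.2,0],2.2],[-0.25,[8.6,19.2,0],2.2],[-0.25,[8.6,19.2,0],2.2],[-0.25,[8.6,19.2,0],2.2],[-0.25,[8.6,19.2,0],2.2],[-0.25,[8.6,19.2,0],2.2]]'; python3 - <<'E'
from h import *
k,a=knob(.248);print(rel([*k,94],a))
im=manip.camera('side')[:,:,::-1]; cv2.imwrite('pics/s2.png',cv2.resize(im[160:340,200:400],None,fx=3,fy=3))
E
```

```text
clock: 4.25
eef_pos: [442.4, 30.9, 151.9]
eef_rot: [-3.141, 0.0, 2.671]
wrist_force: [0.1, -0.1, -0.7]
finger_gap: 34.9
finger_force: 0.0
(array([-0.15,  0.16,  5.79]), np.float64(-0.06))
```

View pics/s2.png

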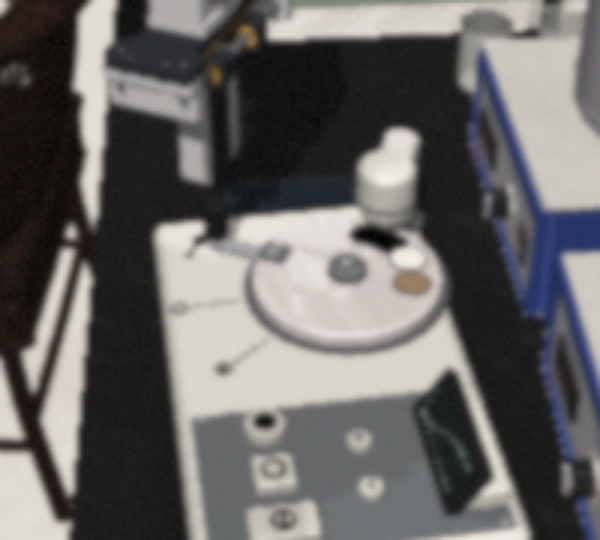

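The knob at crop (218,215) lies below and between the fingers. The dark key has sprung back and the trap is under the head. I'll descend astride the knob.

```bash
python3 -m creep '[[-0.25,[-0.15,0.15,2],0],[-0.25,[-0.15,0.15,4],0],[-0.25,[-0.15,0.15,5.8],0],[-0.25,[-0.15,0.15,5.8],0],[-0.45,[-0.15,0.15,5.8],0],[-0.45,[-0.15,0.15,5.8],0],[-0.45,[-0.15,0.15,5.8],0]]'; python3 - <<'E'
from h import *
k,a=knob(.248);print(rel([*k,94],a))
for t in np.linspace(.3,.85,6): k,a=knob(t);print(round(t,3),rel([*k,94],a))
E
```

```text
clock: 5.0
eef_pos: [444.7, 32.3, 94.8]
eef_rot: [3.141, 0.001, 2.672]
wrist_force: [0.4, -0.2, 1.0]
finger_gap: 26.1
finger_force: 0.0
(array([-0.01, -0.07,  0.08]), np.float64(-0.05))
0.3 (array([-0.03, -0.65,  0.08]), np.float64(-0.64))
0.41 (array([-0.17, -1.88,  0.08]), np.float64(-1.9))
0.52 (array([-0.44, -3.08,  0.08]), np.float64(-3.16))
0.63 (array([-0.84, -4.24,  0.08]), np.float64(-4.42))
0.74 (array([-1.36, -5.36,  0.08]), np.float64(-5.68))
0.85 (array([-2.01, -6.41,  0.08]), np.float64(-6.95))
```

```bash
python3 -m creep '[[-0.45,[0,-0.65,0],-0.6],[-0.45,[-0.1,-1.3,0],-1.3],[-0.45,[-0.15,-1.9,0],-1.9],[-0.45,[-0.3,-2.5,0],-2.5],[-0.45,[-0.45,-3.1,0],-3.2],[-0.45,[-0.65,-3.7,0],-3.8],[-0.45,[-0.85,-4.25,0],-4.4],[-0.45,[-1.35,-5.35,0],-5.7],[-0.45,[-1.7,-5.9,0],-6.3],[-0.45,[-2.05,-6.5,0],-7],[-0.45,[-2.05,-6.5,0],-7],[-0.45,[-2.05,-6.5,0],-7]]'; python3 - <<'E'
from h import *
k,a=knob(.86);print(rel([*k,94],a),manip.read_state()['eef_pos'],k)
E
```

```text
clock: 6.2
eef_pos: [433.2, -34.7, 94.3]
eef_rot: [-3.141, 0.001, -3.003]
wrist_force: [-0.2, -0.3, -0.4]
finger_gap: 25.7
finger_force: 0.0
(array([-0.05, -0.03,  0.03]), np.float64(-0.08)) [433.19569489 -34.72317966  94.32093023] [433.6915771  -34.99396868]
```

```bash
python3 -m creep '[[-0.45,[0,0,-2],0],[-0.45,[0,0,-6],0],[-0.45,[0,0,-6],0]]'; python3 -c "
from h import *
print(rel([*K['white'],150],2.864))"
```

```text
clock: 6.5
eef_pos: [434.9, -34.7, 158.1]
eef_rot: [-3.139, 0.006, -3.002]
wrist_force: [1.3, 1.0, -0.4]
finger_gap: 25.8
finger_force: 0.0
(array([ -1.55, -18.98,   0.86]), np.float64(4.78))
```

```bash
python3 -m creep '[[-1,[-1.6,-19,0.8],0],[-1,[-1.6,-19,0.8],0],[-1,[-1.6,-19,0.8],0],[-1,[-1.6,-19,0.8],0],[-1,[-1.6,-19,0.8],0],[-1,[-1.6,-19,0.8],0],[-1,[-1.6,-19,0.8],0]]'; python3 - <<'E'
from h import *
im=manip.camera('top')[:,:,::-1]; cv2.imwrite('pics/t3.png',cv2.resize(im[190:310,255:455],None,fx=4,fy=4))
print(rel([*K['white'],110]))
g=cv2.cvtColor(np.ascontiguousarray(im),cv2.COLOR_BGR2GRAY)
k=np.zeros_like(g); k[250:300,285:350]=(g[250:300,285:350]<70)*255
n,l,st,ce=cv2.connectedComponentsWithStats(k)
for i in range(1,n):
    if st[i,4]>25:
        P=onz('top',*ce[i],104)[:2]; d=P-AX; print(st[i],ce[i],P,np.hypot(*d),np.arctan2(d[1],d[0])%(2*np.pi)-np.pi+.8-YAW)
E
```

```text
clock: 7.2
eef_pos: [475.5, -219.5, 145.7]
eef_rot: [3.141, -0.0, -3.0]
wrist_force: [0.1, 0.7, 1.2]
finger_gap: 0.3
finger_force: 0.0
(array([-0.1 , -0.12,  3.6 ]), 0)
[286 250  16  16  26] [292.92307692 258.76923077] [485.98296932  34.51796594] 79.09737529695938 -0.024008380039986316
[320 279   8   9  55] [323.56363636 283.03636364] [434.0491458 -33.5450401] 111.44400570941278 0.8476033805301949
```

View pics/t3.png

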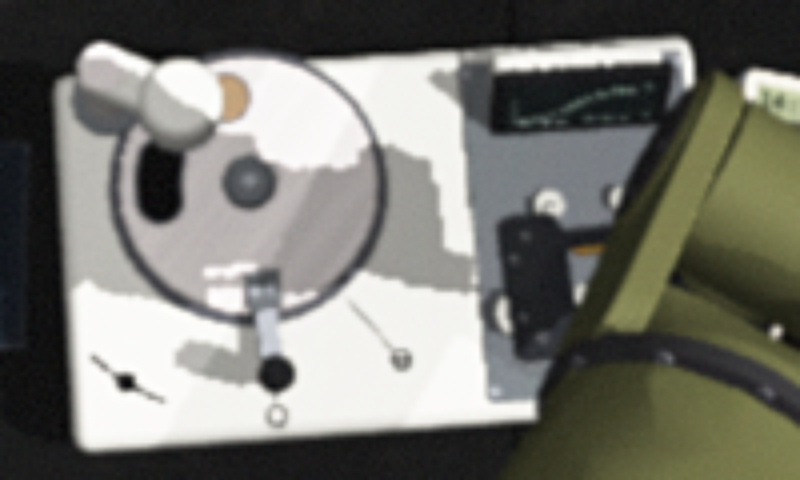

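The knob at crop (276,373) lines up with the ring mark at (277,415), and the fit gives θ ≈ 0.85. I'll press the white key now.

```bash
python3 -m creep '[[-1,[-0.1,-0.1,3],0],[-1,[-0.1,-0.1,5.5],0],[-1,[-0.1,-0.1,6.5],0],[-1,[-0.1,-0.1,7],0],[-1,[-0.1,-0.1,7.2],0],[-1,[-0.1,-0.1,7.2],0],[-1,[-0.1,-0.1,7.2],0],[-1,[-0.1,-0.1,7.2],0],[-1,[-0.1,-0.1,7.2],0]]'; python3 -c "
from h import *
print(rel([*K['white'],74]))"
```

```text
clock: 8.15
eef_pos: [477.2, -221.6, 74.5]
eef_rot: [-3.141, 0.001, -3.001]
wrist_force: [2.5, 2.4, 3.5]
finger_gap: 0.7
finger_force: 1.8
(array([0.02, 0.11, 0.05]), 0)
```

```bash
python3 -m creep '[[-1,[0,0.1,0.1],0],[-1,[0,0.1,0.1],0],[-1,[0,0.1,0.1],0],[-1,[0,0.1,0.1],0]]'; python3 -m creep '[[-1,[0,0,-2],0],[-1,[0,0,-5],0],[-1,[0,0,-8],0],[-1,[0,0,-8],0]]'; python3 -c "
from h import *
k,a=knob(.848);print(rel([*k,154],a),a)"
```

```text
clock: 8.55
eef_pos: [477.2, -221.4, 74.1]
eef_rot: [-3.139, 0.002, -3.001]
wrist_force: [-1.4, -1.9, 11.0]
finger_gap: 0.6
finger_force: 5.8
clock: 8.95
eef_pos: [477.8, -221.4, 156.5]
eef_rot: [-3.138, 0.004, -3.001]
wrist_force: [0.3, 0.5, -0.3]
finger_gap: 0.2
finger_force: 0.0
(array([ 1.75, 19.21,  0.17]), np.float64(0.08)) 3.275592653589793
```

The key is home at 11 N and released. Next I go back to the knob.

```bash
python3 -m creep '[[-0.25,[1.75,19.2,0],0],[-0.25,[1.75,19.2,0],0],[-0.25,[1.75,19.2,0],0],[-0.25,[1.75,19.2,0],0],[-0.25,[1.75,19.2,0],0],[-0.25,[1.75,19.2,0],0],[-0.25,[1.75,19.2,0],0],[-0.25,[1.75,19.2,0],0]]'; python3 -c "
from h import *
k,a=knob(.848);print(rel([*k,94],a),a)"
```

```text
clock: 9.75
eef_pos: [432.4, -33.9, 152.7]
eef_rot: [-3.142, -0.0, -3.002]
wrist_force: [0.4, -0.2, 0.6]
finger_gap: 35.5
finger_force: 0.0
(array([-0.11,  0.01,  5.87]), np.float64(0.06)) 3.275592653589793
```

```bash
python3 -m creep '[[-0.25,[-0.1,0,2],0],[-0.25,[-0.1,0,4],0],[-0.25,[-0.1,0,5.8],0],[-0.25,[-0.1,0,5.8],0],[-0.45,[-0.1,0,5.8],0],[-0.45,[-0.1,0,5.8],0],[-0.45,[-0.1,0,5.8],0]]'; python3 - <<'E'
from h import *
for t in (.848,.96,1.06,1.16,1.26,1.36,1.46): k,a=knob(t);print(round(t,3),rel([*k,94],a))
E
```

```text
clock: 10.45
eef_pos: [433.7, -32.9, 95.8]
eef_rot: [-3.141, 0.001, -3.001]
wrist_force: [-0.5, 0.9, -0.4]
finger_gap: 26.2
finger_force: 0.0
0.848 (array([ 0.03, -0.07,  0.18]), np.float64(0.08))
0.96 (array([-0.03, -1.32,  0.18]), np.float64(-1.2))
1.06 (array([-0.2 , -2.43,  0.18]), np.float64(-2.35))
1.16 (array([-0.48, -3.51,  0.18]), np.float64(-3.5))
1.26 (array([-0.87, -4.56,  0.18]), np.float64(-4.64))
1.36 (array([-1.37, -5.57,  0.18]), np.float64(-5.79))
1.46 (array([-1.96, -6.52,  0.18]), np.float64(-6.93))
```

Joint 6 would end near its limit, so I'll turn the tool only part of the way (round knob, so that is fine).

```bash
python3 -m creep '[[-0.45,[0,-0.7,0.1],-0.4],[-0.45,[-0.05,-1.3,0.1],-0.8],[-0.45,[-0.1,-1.9,0.1],-1.2],[-0.45,[-0.2,-2.45,0.1],-1.7],[-0.45,[-0.35,-3,0.1],-2.1],[-0.45,[-0.5,-3.5,0.1],-2.5],[-0.45,[-0.85,-4.55,0.1],-3.2],[-0.45,[-1.35,-5.55,0.1],-4],[-0.45,[-1.65,-6.05,0.1],-4],[-0.45,[-2,-6.55,0.1],-4],[-0.45,[-2,-6.55,0.1],-4],[-0.45,[-2,-6.55,0.1],-4]]'; python3 - <<'E'
from h import *
k,a=knob(1.46);s=manip.read_state();print(rel([*k,94]),s['eef_pos'],k,s['joints'])
E
```

```text
clock: 11.65
eef_pos: [462.4, -94.6, 94.1]
eef_rot: [-3.141, 0.0, -2.652]
wrist_force: [0.6, -0.0, 0.4]
finger_gap: 26.2
finger_force: 0.0
(array([0.02, 0.  , 0.01]), 0) [462.39896027 -94.64619233  94.07036534] [462.24612893 -94.71513464] [-2.79532629e-01  2.80613942e-01  1.86635275e+00  2.97597837e-05
  9.94184108e-01 -2.33948343e+00]
```

```bash
python3 -m creep '[[-0.45,[0,0,-2],0],[-0.45,[0,0,-6],0],[-0.45,[0,0,-6],0]]'; python3 -c "
from h import *
print(rel([*K['samp'],150],-3.0))"
```

```text
clock: 11.95
eef_pos: [464.1, -95.0, 158.2]
eef_rot: [-3.137, 0.005, -2.652]
wrist_force: [-0.7, 0.0, -1.5]
finger_gap: 25.8
finger_force: 0.0
(array([  6.51, -15.79,   0.87]), np.float64(3.99))
```

```bash
python3 -m creep '[[-1,[6.5,-15.8,0.8],4],[-1,[6.5,-15.8,0.8],4],[-1,[6.5,-15.8,0.8],4],[-1,[6.5,-15.8,0.8],4],[-1,[6.5,-15.8,0.8],4],[-1,[6.5,-15.8,0.8],4],[-1,[6.5,-15.8,0.8],4]]'; python3 - <<'E'
from h import *
im=manip.camera('top')[:,:,::-1]; cv2.imwrite('pics/t4.png',cv2.resize(im[190:310,255:455],None,fx=4,fy=4))
print(rel([*K['samp'],74]))
g=cv2.cvtColor(np.ascontiguousarray(im),cv2.COLOR_BGR2GRAY)
k=np.zeros_like(g); k[250:300,300:370]=(g[250:300,300:370]<70)*255
n,l,st,ce=cv2.connectedComponentsWithStats(k)
for i in range(1,n):
    if st[i,4]>25:
        P=onz('top',*ce[i],104)[:2]; d=P-AX; print(st[i],ce[i],P,np.hypot(*d),np.arctan2(d[1],d[0])%(2*np.pi)-np.pi+.8-YAW)
E
```

```text
clock: 12.65
eef_pos: [479.4, -263.5, 145.9]
eef_rot: [3.141, -0.0, -3.0]
wrist_force: [0.9, 1.2, 0.9]
finger_gap: 0.0
finger_force: 0.0
(array([-0.13, -0.17,  7.21]), 0)
[300 250   7   7  43] [302.6744186 252.6744186] [499.91183404  13.38861434] 54.93435822632707 0.09019654702575605
[346 267   9   9  57] [350.19298246 270.77192982] [461.98532772 -91.63517815] 110.12815876489105 1.4378516554522829
[335 297  35   3  63] [355.88888889 298.44444444] [ 401.88106782 -104.35668957] 166.364744713846 1.254859317627988
```

View pics/t4.png

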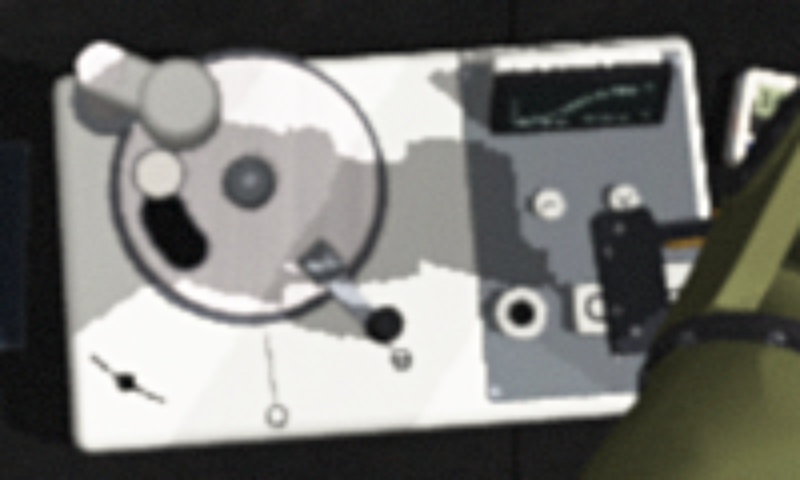

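The knob at crop (384,324) is in line with the barred-ring mark at (401,358), and θ ≈ 1.44. I'll press the sample key now.

```bash
python3 -m creep '[[-1,[-0.1,-0.1,3],0],[-1,[-0.1,-0.1,5.5],0],[-1,[-0.1,-0.1,6.5],0],[-1,[-0.1,-0.1,7],0],[-1,[-0.1,-0.1,7.3],0],[-1,[-0.1,-0.1,7.3],0],[-1,[-0.1,-0.1,7.3],0],[-1,[-0.1,-0.1,7.3],0],[-1,[-0.1,-0.1,7.3],0],[-1,[-0.1,-0.1,7.3],0]]'; python3 -c "
from h import *
print(rel([*K['samp'],74]))"
```

```text
clock: 13.7
eef_pos: [481.0, -265.6, 74.2]
eef_rot: [-3.141, 0.002, -3.0]
wrist_force: [-1.0, 4.1, 7.8]
finger_gap: 0.3
finger_force: 4.0
(array([-0.01,  0.06,  0.02]), 0)
```

```bash
python3 -m creep '[[-1,[0,0,0.05],0],[-1,[0,0,0.05],0],[-1,[0,0,0.05],0],[-1,[0,0,-2],0],[-1,[0,0,-5],0],[-1,[0,0,-9],0],[-1,[0,0,-12],0],[-1,[0,0,-12],0],[-1,[0,0,-12],0],[-1,[0,0,-12],0]]'; python3 - <<'E'
from h import *
im=manip.camera('side')[:,:,::-1]; cv2.imwrite('pics/s5.png',cv2.resize(im[160:420,190:420],None,fx=2.3,fy=2.3))
im=manip.camera('top')[:,:,::-1]
g=cv2.cvtColor(np.ascontiguousarray(im),cv2.COLOR_BGR2GRAY)
k=np.zeros_like(g); k[262:282,340:362]=(g[262:282,340:362]<70)*255
n,l,st,ce=cv2.connectedComponentsWithStats(k); print(st[1:],ce[1:])
E
```

```text
clock: 14.7
eef_pos: [480.1, -265.4, 191.9]
eef_rot: [3.141, -0.001, -3.001]
wrist_force: [-0.5, -0.8, -0.4]
finger_gap: 0.3
finger_force: 0.0
[[346 267   9   9  58]] [[350.13793103 270.72413793]]
```

View pics/s5.png

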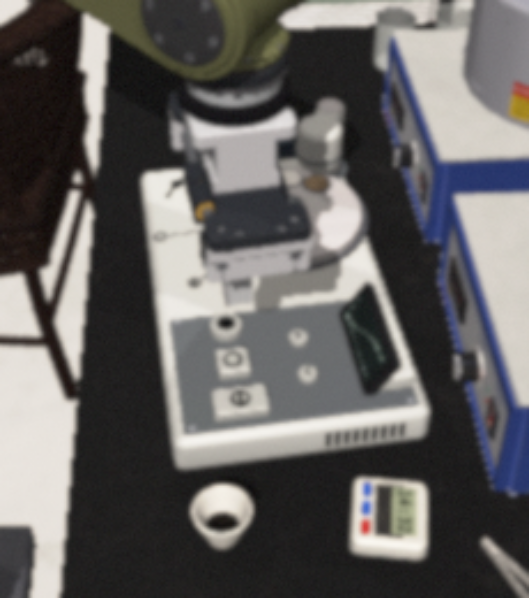

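The arm is clear, with the three keys up at crop (225,325), (232,360) and (240,400). The sample disc is near the head at (316,183), the lever has not moved, and the crucible and timer are in place. I'll hand in now.

```bash
python3 -c "
from cell import manip
print(manip.sign_off())"
```

```text
the job is handed in; nothing more can be done
None
```

The job is handed in: dark, white and sample keys were pressed home in order at their stations, the lever was left at the sample mark (about 1.44 rad by camera), and the arm stands clear; no verdict was returned.

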